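Set the stop screw of a press to a setting block

TASK

Take the yellow-handled driver out of its rest and use it to turn the stop screw of the blue press clockwise until its rubber foot just bears on the white setting block, so that the block drags lightly but is not clamped. Stand the driver back upright in its rest, and draw the block straight out from under the foot by its orange post, feeling that it drags; leave the screw at that setting. Lay the block flat on the single green lid at the front of the table, and do not disturb the other things.

Things in the scene. Friction and masses are not known exactly. Their poses are not given: they have to be found in the camera images.
- stand: Blue C-shaped press stop on a steel base, fixed. Origin: underside of the base, below the screw axis; z up, -x is the open front from which the block is drawn, +x the column. Base x -130 to +75 mm, 100 mm wide, 16 mm thick; on it along x two rails 8 mm high, 48 mm apart, with the block between. Blue boss round the axis ends at z = 113 mm; column at x = 41 to 71 mm.
- stop_screw (a joint): Turn of the screw, rad; grows clockwise seen from above, which lowers head and foot, 20 mm per turn (3.18 mm per rad). Unloaded foot underside is 58 mm above the stand's underside at 0, so it meets the block's top (46 mm) at 3.77; range 0 to 5.4. Stiff (0.12 N m), stays where left. Starts with the foot 3 to 6 mm above the block.
- slot (a point): Centre of the top face of the screw's square brass head (50 x 50 x 24 mm), on the screw axis; 155.5 mm above the stand's underside at joint 0, lower by 3.18 mm per rad. Its x axis runs along the slot, which turns with the screw: 32 mm long, 11 mm wide, 21 mm deep, closed at both ends, mouth chamfered; z up.
- foot: Centre of the underside of the black rubber foot (24 mm diameter) at the screw's lower end. The foot does not turn. It is a buffer that gives at about 3 N per mm (up to 6 mm) once it bears, starting from 0.75 N at touch.
- block: White setting block 150 x 44 x 30 mm, 0.15 to 0.31 kg, lying on the stand's base between the rails under the foot, its x along the stand's x. Origin: centre of its underside, at the start 45 mm in front of the screw axis. Orange upright grip post on top at x = -63 mm, 20 mm (x) by 16 mm (y), from 30 to 76 mm above the underside; pinch it across y from above.
- driver: Driver, 117 mm, 0.16 kg, upright in its rest. Origin: blade tip; z up the shaft, x along the blade's width. Blade 26 x 6 mm, 18 mm long, round-nosed; above it a round shoulder 44 mm wide that sits on the screw head or rest, so it stands by itself when let go. Round yellow handle, 30 mm diameter, 53 to 113 mm above the tip; grip at 85 mm, any yaw. Blade has 0.2 rad play each way in the slot.
- rest: Driver rest, a white block 80 x 80 x 55 mm on a grey 94 mm square foot, fixed to the table. Origin: centre of its underside.
- rest_bore (a point): Centre of the mouth of the round bore in the rest's top, 34 mm diameter, 30 mm deep, 55 mm above the table. The driver stands in it with its tip 18 mm below this point, at any yaw.
- green_lid: Single green plastic container lid lying flat and fixed on the front of the table, 162 x 176 x 14 mm. Origin: centre of its underside. It and the driver rest stand left and right of the press, either way round.
- squeeze_red: Red squeeze bottle, 60 mm diameter, 198 mm tall, a bystander standing loose. Origin: centre of its underside.
- tin_tuna: Plain steel tin, 86 mm diameter, 40 mm tall, a bystander standing loose. Origin: centre of its underside.

How it is judged:
By the outcome, as a careful person would: the job done as asked, in the order asked, and still so for the second after the job is handed in, with the robot touching nothing.
It also fails if it takes over 64 s, if anything falls off the work surface, if the arm or the gripper's body presses on something with over 40 N, if the wrist force passes 120 N, or if a joint passes its speed limit or range.

ROBOT

A 6-joint arm with a two-finger parallel gripper is mounted at the origin on a cart in front of the work surface, level with it; the furniture and walls round the work are solid. World frame = base frame: x ahead of the robot, y to its left, z up, the work surface at z = 0. Lengths are in m, angles in rad, forces in N, time in s.
With the tool pointing down it reaches from about 0.375 to 0.925 m from the base axis. Payload 5.7 kg.
Tool frame: the origin (TCP) lies midway between the tips of the shut fingers; the grasp point (between the pads) lies 19 mm behind it (r.grasp_offset is the distance from the TCP to the grasp point, in m); z points along the fingers, y is the line along which they close (so a half turn about z gives the same grasp; the last joint's range is limited). The gripper opens to 85 mm and grips with 20 to 120 N. Pads are 22 mm wide; open, the fingers measure 114 mm over their backs; the gripper's body (76 mm by 85 mm) begins 54 mm behind the grasp point. The pads swing forward as they close: fully open they stand 13 mm farther back than shut.
Start: joints at [1.16, 0.359, 1.51, -0, 1.272, -0.115], TCP at [0.175, 0.574, 0.231] pointing down, gripper open.
Joint ranges: [-2.97, 2.97], [-1.01, 2.36], [0.21, 2.38], [-0.96, 4.11], [0.2, 2.71], [-2.98, 2.98]. Speed limits (rad/s): [2.39, 2.39, 3.14, 3.14, 3.14, 3.14].

INTERFACE

Orientations are given as [roll, pitch, yaw] about the fixed x, y, z axes, in that order (R = Rz(yaw) Ry(pitch) Rx(roll)).
In Python, from plant import r gives the robot as it stands.
- The arm moves only by the tool nudge_tcp, called after "Request:" as name(argument=value, ...) on one line, values as JSON. Schema: {"type":"object","properties":{"offsets":{"type":"array","items":{"type":"array","prefixItems":[{"type":"array","items":{"type":"number"},"minItems":3,"maxItems":3},{"type":"number"},{"type":"number"}],"minItems":3,"maxItems":3},"minItems":1,"maxItems":12},"grip_n":{"type":"number"},"only":{"type":"string"},"quiet":{"type":"boolean"},"lines":{"type":"string"}},"required":["offsets"],"additionalProperties":false}. offsets is a list of rows, 1 to 12 of them, each written [[dx, dy, dz], turn, opening]: dx, dy, dz in m, then a turn about the tool's z in rad, then the opening from 0.0 (shut) to 1.0 (fully open); each row is the pose to reach, as a shift and turn from the pose commanded when the call began, along the tool's axes at that moment; what a row does not reach only later rows make up. A row lasts 1/8 s, in which the tool goes at most 0.0625 m and 0.188 rad, less where a joint would pass 70% of its speed; a pose out of reach is approached as far as the arm can. The fingers move at their own pace and stop on an object; grip_n is the grip in N (left out, the last holds). Time passes only in rows, so rows that do not move let the fingers close. The tool returns the time, the measured TCP pose, the force, the opening and the grip force at its end. only (a regular expression) keeps the lines of the reply that match it, lines (a string "A,B") keeps lines A to B, and quiet returns only ok. Input that does not fit is refused with a message, and nothing moves.
- r.get_obs(): the state, without advancing time (a new reading comes with each control period).
- r.capture(name): name is "scene" or "top"; returns the picture (420x560x3 uint8, blue, green, red); there is no depth.
- r.camera_params(name): a dict with "mtx" (3x3 intrinsics, pixels), "dist" ([k1, k2, p1, p2, k3] as OpenCV has them; the pictures are not rectified), "extrinsics" (4x4, takes a point from world to camera coordinates). Camera axes: x right, y up, looking along -z (the intrinsics and any distortion apply to the point x, -y, -z); pixel columns grow to the right and rows downward; lengths in m; the calibration is good to about 2 mm. A picture is of the moment at which its call begins. camera_params takes no time and is no camera call.
- r.job_done(): hands the job in; it is judged then, once.
The state is a dict: "time_s": time; "qpos": joint angles; "joint_vel": joint speeds; "effort": joint torques, N m; "position": TCP position; "eef_rot": TCP orientation; "contact_force": force on the tool from outside, world axes, zero at the start; "moment": the same for the moment, N m; "finger_gap": opening from 0.0 (shut) to 1.0 (fully open); "grasp_force": force on a finger pad.
Only numpy, scipy, OpenCV 4.12 (cv2) and the standard library are available. Lean on these libraries where they do the work, as an engineer would, in place of code of your own. Each camera call takes 0.05 s, during which the arm holds its last target. There are 200 camera calls.

## Working session

There is one attempt and no reset: what is moved stays moved. The work goes in short steps, Python scripts to look and compute and a tool call to move; the robot and the scene stay as the last step left them, time stands still between calls to the robot, and variables do not carry over. Pictures are saved under pics/ and viewed, at most 10 in all, crops included, and the job is handed in when it is done.

```bash
ls; mkdir -p pics
```

Create h.py:
```python
import numpy as np, cv2
from plant import r
def cam(n):
    p=r.camera_params(n); return np.array(p["mtx"]),np.array(p["dist"]),np.array(p["extrinsics"])
def ray(n,uv):
    K,d,E=cam(n); q=cv2.undistortPoints(np.array([[uv]],float),K,d)[0,0]
    R=E[:3,:3]; return -R.T@E[:3,3], R.T@np.array([q[0],-q[1],-1.0])
def onz(n,uv,z):
    o,v=ray(n,uv); return o+v*(z-o[2])/v[2]
def tri(a,b):
    (o,v),(p,w)=ray("scene",a),ray("top",b)
    s=np.linalg.lstsq(np.c_[v,-w],p-o,rcond=None)[0]
    return (o+s[0]*v+p+s[1]*w)/2, np.linalg.norm(o+s[0]*v-p-s[1]*w)
def proj(n,P):
    K,d,E=cam(n); c=E[:3,:3]@np.array(P)+E[:3,3]; c=c*[1,-1,-1]
    return cv2.projectPoints(c.reshape(1,1,3),np.zeros(3),np.zeros(3),K,d)[0].ravel()
```

Run:
```python
from h import *
for n in("scene","top"): 
    i=r.capture(n); cv2.imwrite(f"pics/{n}0.png",i); K,d,E=cam(n); print(n,-E[:3,:3].T@E[:3,3],E[:3,:3][2],K[0,0])
print(r.get_obs(), r.grasp_offset)
```

```text
pics
plant.py
scene [ 0.03922943 -0.57558144  0.68513795] [-0.53944844 -0.59323358  0.59755276] 445.1474823005525
top [ 0.41247421 -0.02298803  1.19478478] [-0.13960832 -0.0034639   0.99020075] 495.4284914076669
{'time_s': 0.1, 'qpos': array([ 1.15989918e+00,  3.59440378e-01,  1.51133294e+00, -1.28897756e-05,
        1.27251039e+00, -1.15094678e-01]), 'joint_vel': array([ 0.00184981, -0.00173779, -0.00150004, -0.00092468, -0.00102255,
       -0.0003964 ]), 'effort': array([-4.58517552e-04, -5.28653634e+01, -2.79349422e+01, -4.57538299e-04,
        4.90060891e-03,  9.38403701e-06]), 'position': array([0.17466359, 0.57336548, 0.23052992]), 'eef_rot': array([-3.13991137e+00, -1.81969139e-04,  2.84579383e+00]), 'contact_force': array([ 0.34072899, -0.41401299, -0.080751  ]), 'moment': array([-0.00495709,  0.02032368,  0.03856173]), 'grasp_force': 0.0, 'finger_gap': 0.9987192158969701} 0.0187
```

View pics/scene0.png

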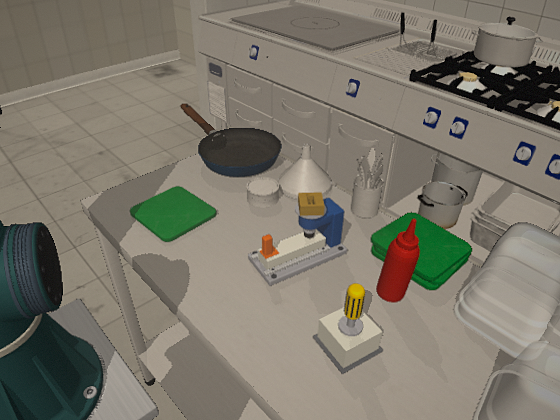

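View pics/top0.png

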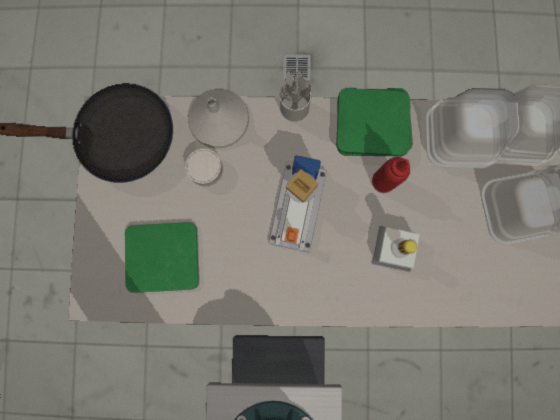

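Scene: driver in its rest at top view (407,247), screw head (302,186), orange post (292,235), single green lid (162,257). The bottle (390,175) and tin (203,166) are bystanders. Next I measure.

Create m.py:
```python
from h import *
def mask(i,lo,hi,box):
    h=cv2.inRange(cv2.cvtColor(i,cv2.COLOR_BGR2HSV),lo,hi); m=np.zeros_like(h); x0,y0,x1,y1=box; m[y0:y1,x0:x1]=h[y0:y1,x0:x1]
    c=max(cv2.findContours(m,0,1)[0],key=cv2.contourArea); return m,c
def cen(c): M=cv2.moments(c); return np.array([M['m10'],M['m01']])/M['m00']
```

Run:
```python
from m import *
s,t=cv2.imread("pics/scene0.png"),cv2.imread("pics/top0.png")
def rep(name,lo,hi,bs,bt):
    a=mask(s,lo,hi,bs)[1]; b=mask(t,lo,hi,bt)[1]
    print(name,cen(a).round(1),cen(b).round(1),cv2.contourArea(a),cv2.contourArea(b),tri(cen(a),cen(b)),cv2.minAreaRect(b)); return a,b
rep("yellow",(22,120,60),(35,255,255),(330,270,380,330),(380,220,430,270))
rep("orange",(3,150,90),(14,255,255),(240,220,290,270),(270,215,310,250))
a,b=rep("brass",(12,90,40),(24,255,255),(290,180,335,225),(280,165,325,210))
for z in(.14,.145): 
  box=cv2.boxPoints(cv2.minAreaRect(b)); print(z,[onz("top",p,z)[:2].round(3) for p in box], onz("top",cen(b),z))
g,c=mask(t,(50,100,40),(80,255,255),(100,200,220,310)); print("lid",onz("top",cen(c),.014),[onz("top",p,.014)[:2].round(3) for p in cv2.boxPoints(cv2.minAreaRect(c))])
# base of stand edges & blue
w=cv2.inRange(cv2.cvtColor(t,cv2.COLOR_BGR2HSV),(0,0,170),(180,40,255))
for nm,bx in(("rest",(370,220,425,275)),("block",(270,180,325,250))):
    m,c=mask(t,(0,0,185),(180,45,255),bx); print(nm,cv2.minAreaRect(c),[onz("top",p,.055 if nm=="rest" else .046)[:2].round(3) for p in cv2.boxPoints(cv2.minAreaRect(c))])
A=cv2.resize(s[180:290,240:350],None,fx=5,fy=5,interpolation=2)[:, :400]
A=cv2.resize(s[185:230,290:340],(400,360),interpolation=2); B=cv2.resize(t[165:210,280:330],(400,360),interpolation=2)
C=cv2.resize(s[280:370,310:390],(266,240)); D=cv2.resize(t[220:275,370:425],(266,240)); F=cv2.resize(t[150:255,260:335],(268,240))
cv2.imwrite("pics/c1.png",np.vstack([np.hstack([A,B]),np.hstack([C,D,F])]))
```

```text
yellow [354.6 300.3] [408.2 246.2] 482.0 144.0 (array([ 0.47509278, -0.28855756,  0.122989  ]), np.float64(0.0010171016702525146)) ((407.7884521484375, 246.4423370361328), (12.159199714660645, 16.669872283935547), 78.69007110595703)
orange [267.5 246.8] [291.4 234.6] 227.0 113.5 (array([ 0.50176593, -0.0350909 ,  0.06043009]), np.float64(0.0017329034982795548)) ((291.3648986816406, 234.81082153320312), (10.192737579345703, 13.31631851196289), 9.462322235107422)
brass [310.7 203.5] [301.6 185.1] 516.0 507.5 (array([ 0.6046018 , -0.05556842,  0.1354616 ]), np.float64(0.00012537666173486814)) ((301.56378173828125, 185.0155029296875), (23.312646865844727, 23.37136459350586), 40.23635482788086)
0.14 [array([ 0.6 , -0.02]), array([ 0.64 , -0.052]), array([ 0.607, -0.091]), array([ 0.568, -0.059])] [ 0.60373034 -0.05538813  0.14      ]
0.145 [array([ 0.599, -0.02 ]), array([ 0.639, -0.052]), array([ 0.606, -0.091]), array([ 0.567, -0.058])] [ 0.60282373 -0.05523455  0.145     ]
lid [0.44756562 0.27424112 0.014     ] [array([0.523, 0.369]), array([0.532, 0.194]), array([0.374, 0.183]), array([0.364, 0.355])]Traceback (most recent call last):
  File "<stdin>", line 15, in <module>
  File "m.py", line 4, in mask
    c=max(cv2.findContours(m,0,1)[0],key=cv2.contourArea); return m,c
ValueError: max() iterable argument is empty
```

Run:
```python
from m import *
s,t=cv2.imread("pics/scene0.png"),cv2.imread("pics/top0.png")
A=cv2.resize(s[185:230,290:340],(400,360),interpolation=2); B=cv2.resize(t[165:210,280:330],(400,360),interpolation=2)
C=cv2.resize(s[280:370,310:390],(266,240)); D=cv2.resize(t[220:275,370:425],(266,240)); F=cv2.resize(t[150:255,260:335],(268,240))
cv2.imwrite("pics/c1.png",np.vstack([np.hstack([A,B]),np.hstack([C,D,F])]))
g=cv2.cvtColor(t,cv2.COLOR_BGR2HSV); print(g[262,385],g[240,392],g[215,297])
```

```text
[ 30  13 142] [ 24  26 149] [ 38  11 182]
```

View pics/c1.png

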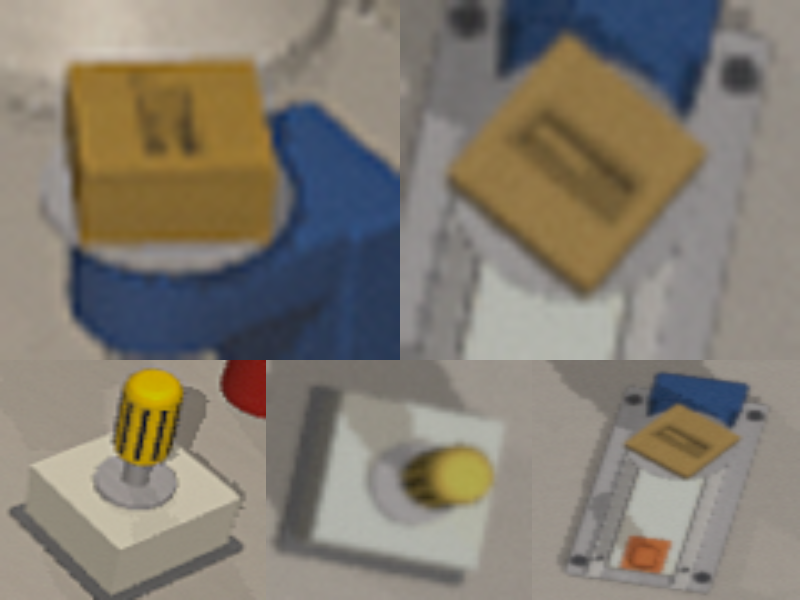

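Run:
```python
from m import *
s,t=cv2.imread("pics/scene0.png"),cv2.imread("pics/top0.png")
f=lambda p:(280+(p[0]-400)/8-.4,165+p[1]/8-.4)
P=lambda p:onz("top",f(p),.148)[:2]
c=[P(p) for p in((570,35),(705,153),(583,290),(450,175))]; print("head",np.round(c,4),np.mean(c,0))
for a,b in((0,1),(3,2),(1,2),(0,3)): d=c[a]-c[b]; print(np.linalg.norm(d),np.degrees(np.arctan2(d[1],d[0])))
d=P((520,128))-P((625,205));print("slot",np.arctan2(d[1],d[0]), P((577,164)))
for b in((290,180,335,225),):
  pass
# scene ray of head top face centre: corners in A
A=lambda p:(290+p[0]/8-.4,185+p[1]/8-.4)
m=np.mean([A(p) for p in((70,65),(252,63),(273,168),(85,172))],0); print("tri head",tri(m,f((577,164))))
print("driver cap",onz("top",(410.7,246.4),.146), "shoulder",onz("top",(398.7,248.7),.058),onz("scene",(350.6,326.1),.058), tri((350.6,326.1),(398.7,248.7)))
D=lambda u,v:(370+(u-266)/4.836-.4,220+(v-360)/4.364-.4)
q=[onz("top",D(*p),.055)[:2] for p in((343,392),(505,425),(472,570),(312,540))]; print("rest",np.round(q,4),np.mean(q,0))
F=lambda u,v:(260+(u-532)/3.573-.4,150+(v-360)/2.286-.4)
q=[onz("top",F(*p),.016)[:2] for p in((623,372),(770,398),(708,590),(562,573))]; print("base",np.round(q,4),np.mean(q,0))
for n in("scene","top"):
  i=s if n=="scene" else t
  h=cv2.cvtColor(i,cv2.COLOR_BGR2HSV); b=(375,215,425,305) if n=="scene" else(365,150,415,200)
  c=mask(i,(0,150,50),(6,255,255),b)[1]; print("red",cen(c),cv2.boundingRect(c))
  c=c[:,0]; 
c=mask(t,(0,150,50),(6,255,255),(365,150,415,200))[1][:,0]; print(c[c[:,0].argmin()],c[c[:,1].argmax()], onz("top",(381,188),.0))
```

```text
head [[ 0.6375 -0.0532]
 [ 0.6057 -0.0898]
 [ 0.5681 -0.0574]
 [ 0.5987 -0.0214]] [ 0.60250177 -0.05543339]
0.04844790704436198 48.97482787520875
0.047247554381248336 49.53605978447668
0.04967356318993026 -40.73013819169819
0.0501569106488591 -39.35895881324983
slot 0.9433544804748553 [ 0.60220904 -0.05542687]
tri head (array([ 0.60289147, -0.0559313 ,  0.14740581]), np.float64(0.0014869673592466473))
driver cap [ 0.47378416 -0.2886555   0.146     ] shoulder [ 0.47334841 -0.28293409  0.058     ] [ 0.47342455 -0.28974753  0.058     ] (array([ 0.47532766, -0.28585811,  0.05241629]), np.float64(0.004617399056255716))
rest [[ 0.5236 -0.2536]
 [ 0.5069 -0.3317]
 [ 0.4301 -0.3144]
 [ 0.4451 -0.2379]] [ 0.47643157 -0.28439062]
base [[ 0.7005 -0.0182]
 [ 0.6736 -0.1186]
 [ 0.4694 -0.078 ]
 [ 0.4857  0.0193]] [ 0.58233211 -0.04887293]
red [398.5661803  265.44302588] (377, 219, 42, 83)
red [391.14001285 174.20680796] (373, 157, 37, 35)
[373 178] [382 191] [ 0.62472377 -0.2548312   0.        ]
```

Add to h.py:
```python
def state():
    o=r.get_obs(); return np.array(o["position"]),o["eef_rot"][2],o
def to(x,y,z,yaw=None):
    p,w,o=state(); d=np.array([x,y,z])-p; c,s=np.cos(w),np.sin(w)
    t=0 if yaw is None else (w-yaw+np.pi)%(2*np.pi)-np.pi
    print("tool d",np.round([c*d[0]+s*d[1],s*d[0]-c*d[1],-d[2],t],4),"q6 %.2f yaw %.3f t %.2f"%(o["qpos"][5],w,o["time_s"]))
```

```bash
python3 -c "
from h import *
to(.44,.12,.24,2.4);to(.4745,-.287,.24,2.02)"
```

```text
tool d [-0.386  -0.3563 -0.0095  0.4458] q6 -0.12 yaw 2.846 t 0.10
tool d [-0.5376 -0.7356 -0.0095  0.8258] q6 -0.12 yaw 2.846 t 0.10
```

Request:
nudge_tcp(offsets=[[[-0.386, -0.356, -0.01], 0.45, 1], [[-0.386, -0.356, -0.01], 0.45, 1], [[-0.386, -0.356, -0.01], 0.45, 1], [[-0.386, -0.356, -0.01], 0.45, 1], [[-0.386, -0.356, -0.01], 0.45, 1], [[-0.386, -0.356, -0.01], 0.45, 1], [[-0.386, -0.356, -0.01], 0.45, 1], [[-0.386, -0.356, -0.01], 0.45, 1], [[-0.538, -0.736, -0.01], 0.83, 1], [[-0.538, -0.736, -0.01], 0.83, 1], [[-0.538, -0.736, -0.01], 0.83, 1], [[-0.538, -0.736, -0.01], 0.83, 1]], grip_n=30)

```text
time_s: 1.6
position: [0.4548, -0.1079, 0.241]
eef_rot: [3.141, -0.0, 2.015]
contact_force: [1.9, 0.4, 0.4]
finger_gap: 0.999
grasp_force: 0.0
```

```bash
python3 -c "
from h import *
to(.4745,-.287,.24,2.02)"
```

```text
tool d [-0.1702 -0.0592  0.001  -0.0046] q6 -0.83 yaw 2.015 t 1.60
```

Request:
nudge_tcp(offsets=[[[-0.17, -0.059, 0], 0, 1], [[-0.17, -0.059, 0], 0, 1], [[-0.17, -0.059, 0], 0, 1], [[-0.17, -0.059, 0], 0, 1], [[-0.17, -0.059, 0.06], 0, 1], [[-0.17, -0.059, 0.1], 0, 1], [[-0.17, -0.059, 0.138], 0, 1], [[-0.17, -0.059, 0.138], 0, 1], [[-0.17, -0.059, 0.138], 0, 1]], grip_n=30)

```text
time_s: 2.72
position: [0.4755, -0.2845, 0.1042]
eef_rot: [3.141, 0.001, 2.016]
contact_force: [-0.5, -0.5, 0.0]
finger_gap: 0.999
grasp_force: 0.0
```

Run:
```python
from h import *
to(.4745,-.287,.103,2.02)
s,t=r.capture("scene"),r.capture("top")
cv2.imwrite("pics/g1.png",np.hstack([cv2.resize(s[220:370,290:430],(400,430)),cv2.resize(t[200:300,350:450],(400,430))]))
```

```text
tool d [-0.0018 -0.002   0.0012 -0.0036] q6 -1.11 yaw 2.016 t 2.73
```

View pics/g1.png

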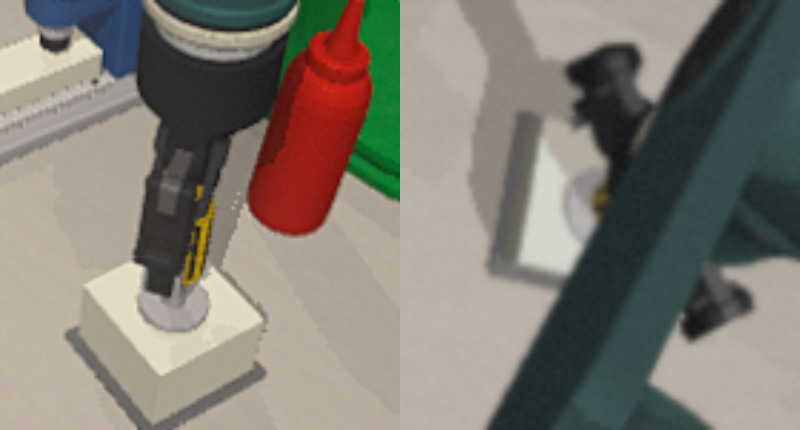

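The fingers straddle the yellow handle, with the shoulder on the rest. I close the grip now.

Request:
nudge_tcp(offsets=[[[0, 0, 0.001], 0, 0], [[0, 0, 0.001], 0, 0], [[0, 0, 0.001], 0, 0], [[0, 0, 0.001], 0, 0], [[0, 0, 0.001], 0, 0]], grip_n=60)

```text
time_s: 3.45
position: [0.4749, -0.285, 0.1025]
eef_rot: [-3.141, 0.0, 2.016]
contact_force: [-1.5, 0.0, 5.4]
finger_gap: 0.337
grasp_force: 58.7
```

Request:
nudge_tcp(offsets=[[[0, 0, 0], 0, 0]])

```text
time_s: 3.58
position: [0.475, -0.285, 0.1025]
eef_rot: [-3.141, 0.0, 2.016]
contact_force: [-1.2, -0.3, 6.3]
finger_gap: 0.34
grasp_force: 58.7
```

```bash
python3 -c "
from h import *
p,w,o=state();print(p,o['contact_force'],o['moment'])"
```

```text
[ 0.47497972 -0.28496719  0.10249989] [-1.16968329 -0.26695416  6.31588256] [ 0.02855467  0.25908612 -0.00889617]
```

Request:
nudge_tcp(offsets=[[[0, 0, -0.03], 0, 0], [[0, 0, -0.09], 0, 0], [[0, 0, -0.15], 0, 0], [[0, 0, -0.15], 0, 0], [[0, 0, -0.15], 0, 0]])

```text
time_s: 4.2
position: [0.4744, -0.2843, 0.2513]
eef_rot: [-3.141, -0.001, 2.016]
contact_force: [-0.3, -0.0, -2.5]
finger_gap: 0.341
grasp_force: 59.4
```

Run:
```python
from h import *
p,w,o=state();print(p,o['contact_force'])
s,t=r.capture("scene"),r.capture("top")
tip=p+[0,0,-.0655]; uv=proj("scene",tip);print(uv, proj("top",tip))
u,v=map(int,uv); cv2.imwrite("pics/s2full.png",s)
cv2.imwrite("pics/b1.png",cv2.resize(s[v-40:v+25,u-40:u+40],(800,650)[:2] if 0 else (720,585),interpolation=2))
```

```text
[ 0.47440054 -0.28426497  0.25132919] [-0.25953683 -0.0393801  -2.54168926]
[356.94650608 272.2702772 ] [413.42696572 244.98862701]
```

View pics/b1.png

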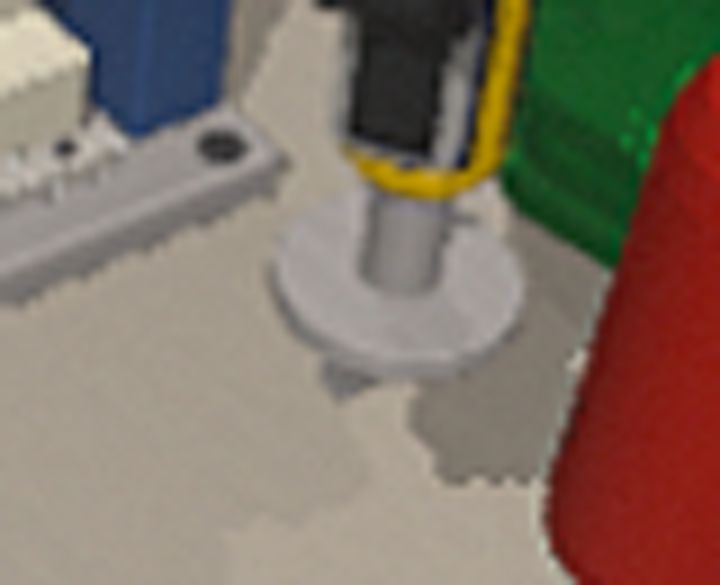

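The shoulder hides the blade at this steep angle. I will carry the driver high over the press, where the scene camera sees it more side-on.

```bash
python3 -c "
from h import *
to(.6025,-.0555,.42)"
```

```text
tool d [ 0.1506  0.2145 -0.17    0.    ] q6 -1.11 yaw 2.016 t 4.30
```

Request:
nudge_tcp(offsets=[[[0.0, 0.0, -0.06], 0, 0], [[0.15, 0.215, -0.17], 0, 0], [[0.15, 0.215, -0.17], 0, 0], [[0.15, 0.215, -0.17], 0, 0], [[0.15, 0.215, -0.17], 0, 0], [[0.15, 0.215, -0.17], 0, 0], [[0.15, 0.215, -0.17], 0, 0], [[0.15, 0.215, -0.17], 0, 0]])

```text
time_s: 5.3
position: [0.6037, -0.0571, 0.4199]
eef_rot: [-3.138, -0.002, 2.016]
contact_force: [-0.7, -0.5, -1.7]
finger_gap: 0.337
grasp_force: 59.8
```

Run:
```python
from h import *
p,w,o=state();print(p,o['contact_force'])
s=r.capture("scene")
tip=p+[0,0,-.0655]; uv=proj("scene",tip);print(uv)
u,v=map(int,uv); cv2.imwrite("pics/s3full.png",s)
cv2.imwrite("pics/b2.png",cv2.resize(s[v-40:v+20,u-40:u+40],(800,600),interpolation=2)); print(u,v)
```

```text
[ 0.60368818 -0.05709321  0.41994476] [-0.68220593 -0.54383429 -1.70444935]
[316.65216296 106.86193062]
316 106
```

View pics/b2.png

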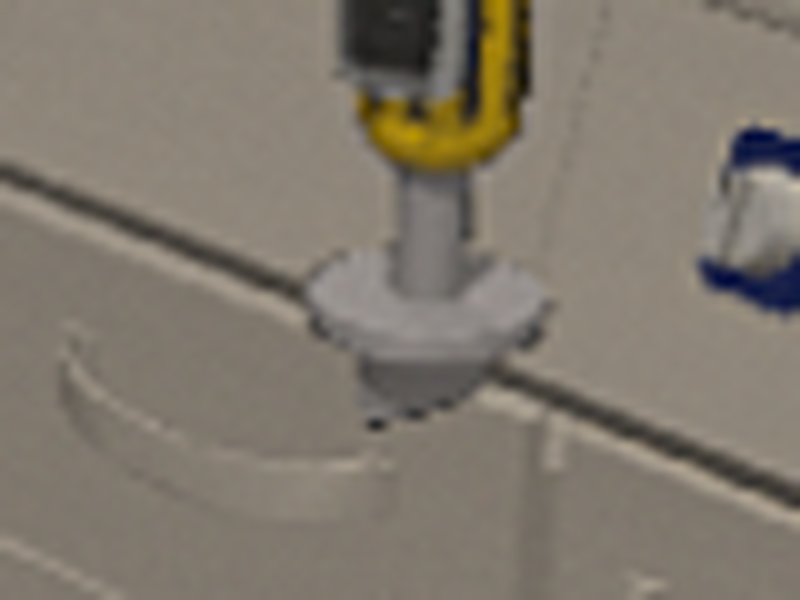

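Run:
```python
from h import *
def go(f,z,disc,pts,hand):
    c=onz("scene",f(disc),z+.021); print("axis",c[:2],"hand",hand)
    for q in pts:
        d=onz("scene",f(q),z+(.0 if len(q)<3 else q[2]))-c; print(q,(d[:2]*1000).round(1),"r %.1f ang %.2f"%(np.hypot(*d[:2])*1e3,np.arctan2(d[1],d[0])%np.pi))
go(lambda q:(276+q[0]/10-.45,66+q[1]/10-.45),.420-.0655,(429,300),[(370,425),(360,400),(440,405),(490,370)],(.6037,-.0571))
go(lambda q:(316+q[0]/9-.45,232+q[1]/9-.45),.2513-.0655,(400,275),[(345,400),(322,370),(385,375)],(.4744,-.2843))
```

```text
axis [ 0.60669318 -0.05712579] hand (0.6037, -0.0571)
(370, 425) [-12.6   1.1] r 12.7 ang 3.05
(360, 400) [-5.9 10.2] r 11.8 ang 2.09
(440, 405) [ 3.6 -1. ] r 3.7 ang 2.88
(490, 370) [22.5  4.1] r 22.8 ang 0.18
axis [ 0.47713646 -0.28507079] hand (0.4744, -0.2843)
(345, 400) [-12.8  -1.3] r 12.8 ang 0.10
(322, 370) [-10.1   6.3] r 11.9 ang 2.58
(385, 375) [-2.7 -2. ] r 3.4 ang 0.64
```

```bash
python3 -c "
from h import *
to(.6007,-.0557,.225,2.941)"
```

```text
tool d [ 0.0028 -0.0018  0.1951 -0.926 ] q6 -0.65 yaw 2.015 t 5.35
```

Request:
nudge_tcp(offsets=[[[0.003, -0.002, 0.06], -0.19, 0], [[0.003, -0.002, 0.12], -0.38, 0], [[0.003, -0.002, 0.17], -0.56, 0], [[0.003, -0.002, 0.195], -0.75, 0], [[0.003, -0.002, 0.195], -0.926, 0], [[0.003, -0.002, 0.195], -0.926, 0], [[0.003, -0.002, 0.195], -0.926, 0]])

```text
time_s: 6.22
position: [0.6012, -0.0557, 0.2272]
eef_rot: [-3.141, 0.0, 2.937]
contact_force: [0.2, -0.9, -1.6]
finger_gap: 0.334
grasp_force: 59.7
```

Run:
```python
from h import *
to(.6007,-.0557,.225,2.941)
s=r.capture("scene"); cv2.imwrite("pics/b3.png",cv2.resize(s[150:240,260:380],(800,600),interpolation=2))
```

```text
tool d [ 0.0005 -0.      0.0022 -0.0037] q6 -1.57 yaw 2.937 t 6.22
```

View pics/b3.png

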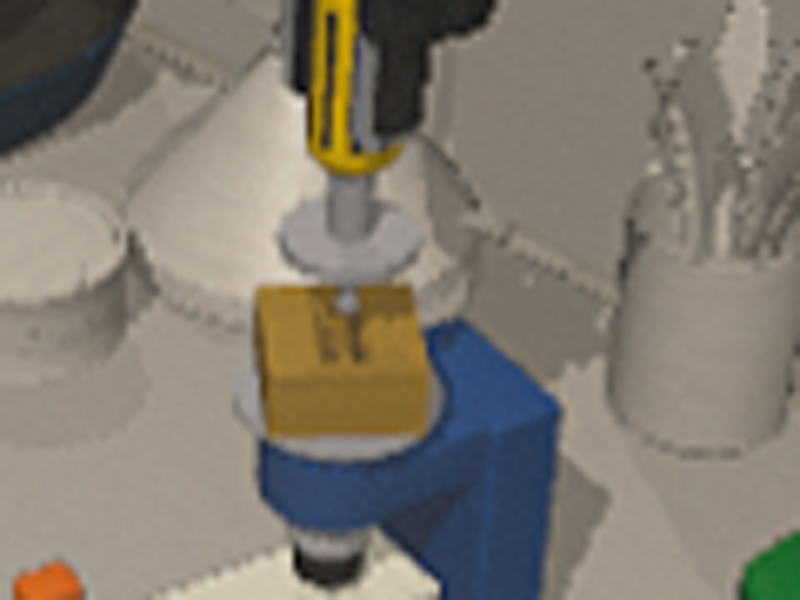

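Run:
```python
from h import *
f=lambda x,y:(260+x/6.667-.43,150+y/6.667-.43)
a=onz("scene",f(349.5,240),.1615+.0205); b=onz("scene",f(347,300),.1615); 
h=[onz("scene",f(*q),.1475) for q in((257,288),(412,287),(426,376),(263,381))]; print("disc",a,"tip",b,"head",np.mean(h,0))
print(np.round(h,4)); print("edges",[np.linalg.norm(h[i]-h[i-1]).round(4) for i in range(4)])
d=h[1]-h[2]; print(np.arctan2(d[1],d[0])); d=h[0]-h[3]; print(np.arctan2(d[1],d[0])); print(cam("scene")[2][0,:3])
```

```text
disc [ 0.60373566 -0.05704581  0.182     ] tip [ 0.60193409 -0.05917394  0.1615    ] head [ 0.60253076 -0.05627047  0.1475    ]
[[ 0.6002 -0.0214  0.1475]
 [ 0.6379 -0.0541  0.1475]
 [ 0.6058 -0.0906  0.1475]
 [ 0.5663 -0.059   0.1475]]
edges [np.float64(0.0506), np.float64(0.0499), np.float64(0.0486), np.float64(0.0505)]
0.8481349487037311
0.8377211130844464
[ 0.74271041 -0.66958813  0.00574311]
```

Request:
nudge_tcp(offsets=[[[0.001, 0.0003, 0.01], 0, 0], [[0.001, 0.0003, 0.017], 0, 0], [[0.001, 0.0003, 0.02], 0, 0], [[0.001, 0.0003, 0.02], 0, 0]])

```text
time_s: 6.78
position: [0.6002, -0.0543, 0.2067]
eef_rot: [-3.141, -0.001, 2.942]
contact_force: [-0.1, -0.7, -1.2]
finger_gap: 0.336
grasp_force: 59.7
```

Request:
nudge_tcp(offsets=[[[0, 0, 0.005], 0, 0], [[0, 0, 0.009], 0, 0], [[0, 0, 0.011], 0, 0], [[0, 0, 0.011], 0, 0]])

```text
time_s: 7.28
position: [0.6004, -0.0544, 0.1964]
eef_rot: [-3.142, 0.0, 2.942]
contact_force: [-1.1, -0.6, 0.6]
finger_gap: 0.335
grasp_force: 60.3
```

```bash
python3 -c "
from h import *
p,w,o=state();print(p,o['contact_force'],o['moment'])"
```

```text
[ 0.6004101  -0.05441349  0.19641049] [-1.09128709 -0.55615264  0.58281787] [0.12412442 0.19835896 0.05777447]
```

Request:
nudge_tcp(offsets=[[[0, 0, 0.001], 0, 0], [[0, 0, 0.001], 0, 0], [[0, 0, 0.001], 0, 0]])

```text
time_s: 7.65
position: [0.6007, -0.0544, 0.1962]
eef_rot: [3.142, 0.001, 2.942]
contact_force: [-2.4, 1.7, 7.0]
finger_gap: 0.341
grasp_force: 60.8
```

```bash
python3 -c "
from h import *
p,w,o=state();print(p,o['contact_force'],o['moment'])"
```

```text
[ 0.60066891 -0.05438731  0.19624096] [-2.42031172  1.65770749  7.0032302 ] [0.3023759  0.46329933 0.06045613]
```

Request:
nudge_tcp(offsets=[[[0, 0.0002, 0], 0.15, 0], [[-0.0001, 0.0004, 0.0004], 0.3, 0], [[-0.0001, 0.0006, 0.0009], 0.45, 0], [[-0.0003, 0.0008, 0.0013], 0.6, 0], [[-0.0004, 0.001, 0.0018], 0.75, 0], [[-0.0006, 0.0012, 0.0023], 0.9, 0], [[-0.0008, 0.0013, 0.0028], 1.05, 0], [[-0.001, 0.0014, 0.0032], 1.2, 0], [[-0.0012, 0.0015, 0.0037], 1.35, 0], [[-0.0012, 0.0015, 0.0037], 1.35, 0]])

```text
time_s: 8.9
position: [0.6029, -0.0539, 0.1923]
eef_rot: [3.139, 0.001, 1.593]
contact_force: [-0.1, -1.9, 5.6]
finger_gap: 0.337
grasp_force: 60.3
```

```bash
python3 -c "
from h import *
p,w,o=state();print(p,w,o['contact_force'],o['moment'])"
```

```text
[ 0.60289271 -0.05393944  0.19233922] 1.5930928221074676 [-0.07023823 -1.9042769   5.60475815] [-0.4175927  -0.03373666 -0.07446591]
```

Request:
nudge_tcp(offsets=[[[-0.0002, 0, 0.0005], 0.15, 0], [[-0.0004, 0, 0.001], 0.3, 0], [[-0.0006, 0, 0.0014], 0.45, 0], [[-0.0006, 0, 0.0014], 0.45, 0], [[-0.0006, 0, 0.0014], 0.45, 0]])

```text
time_s: 9.52
position: [0.6032, -0.0544, 0.1909]
eef_rot: [3.138, -0.0, 1.148]
contact_force: [1.1, -1.8, 6.1]
finger_gap: 0.339
grasp_force: 60.2
```

Run:
```python
from h import *
p,w,o=state();print(p,w,o['contact_force'],o['moment'])
s=r.capture("scene"); cv2.imwrite("pics/f1.png",cv2.resize(s[190:270,240:346],(795,600),interpolation=2))
```

```text
[ 0.60323932 -0.05441009  0.19089033] 1.1476009337988464 [ 1.12890871 -1.76324178  6.11326524] [-0.40040561 -0.33178274 -0.05801952]
```

View pics/f1.png

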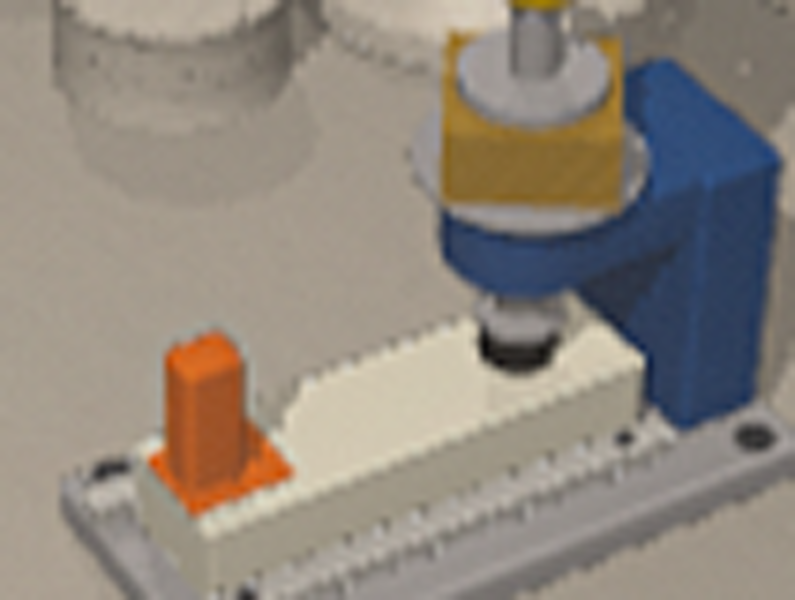

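The foot is at the block's top, with a dark ring at about (517,350), and the driver's shoulder sits on the head. The readings put the screw near 3.81, so I add a small final turn, then lift out.

Request:
nudge_tcp(offsets=[[[-0.0001, 0, 0.0003], 0.12, 0], [[-0.0001, 0, 0.0003], 0.12, 0], [[-0.0001, 0, 0.0003], 0.12, 0]])

```text
time_s: 9.95
position: [0.6032, -0.0545, 0.1906]
eef_rot: [3.138, -0.001, 1.028]
contact_force: [1.4, -1.3, 5.0]
finger_gap: 0.336
grasp_force: 60.2
```

```bash
python3 -c "
from h import *
p,w,o=state();print(p,w,o['contact_force'],o['moment'])"
```

```text
[ 0.60323844 -0.05448301  0.19055524] 1.0281548105554381 [ 1.38268971 -1.3495766   5.02268372] [-0.5479366  -0.47458756 -0.02597556]
```

Request:
nudge_tcp(offsets=[[[0, 0, -0.001], -0.08, 0], [[0, 0, -0.012], -0.08, 0], [[0, 0, -0.03], -0.08, 0], [[0, 0, -0.06], -0.08, 0], [[0, 0, -0.06], -0.08, 0]])

```text
time_s: 10.58
position: [0.6031, -0.0539, 0.2519]
eef_rot: [3.138, -0.001, 1.103]
contact_force: [1.1, 0.7, -1.5]
finger_gap: 0.338
grasp_force: 59.9
```

Run:
```python
from h import *
p,w,o=state();print(p,o['contact_force']); to(.475,-.285,.25,2.016)
```

```text
[ 0.60305258 -0.05392801  0.25191376] [ 1.05322471  0.72939511 -1.54944346]
tool d [-0.264  -0.0101  0.0019 -0.9129] q6 0.26 yaw 1.103 t 10.57
```

Request:
nudge_tcp(offsets=[[[-0.06, -0.002, 0], -0.18, 0], [[-0.12, -0.004, 0], -0.36, 0], [[-0.18, -0.006, 0], -0.54, 0], [[-0.24, -0.008, 0], -0.72, 0], [[-0.264, -0.01, 0], -0.913, 0], [[-0.264, -0.01, 0], -0.913, 0], [[-0.264, -0.01, 0], -0.913, 0], [[-0.264, -0.01, 0], -0.913, 0]])

```text
time_s: 11.58
position: [0.4739, -0.2836, 0.2493]
eef_rot: [-3.141, -0.001, 2.015]
contact_force: [0.8, -0.2, -1.7]
finger_gap: 0.34
grasp_force: 59.9
```

Run:
```python
from h import *
to(.475,-.285,.13,2.016)
```

```text
tool d [-0.0017  0.0004  0.1193 -0.0011] q6 -1.11 yaw 2.015 t 11.57
```

Request:
nudge_tcp(offsets=[[[-0.0015, 0.0005, 0.06], 0, 0], [[-0.0015, 0.0005, 0.1], 0, 0], [[-0.0015, 0.0005, 0.118], 0, 0], [[-0.0015, 0.0005, 0.13], 0, 0], [[-0.0015, 0.0005, 0.14], 0, 0], [[-0.0015, 0.0005, 0.1455], 0, 0], [[-0.0015, 0.0005, 0.147], 0, 0], [[-0.0015, 0.0005, 0.147], 0, 0]])

```text
time_s: 12.58
position: [0.4749, -0.2863, 0.1031]
eef_rot: [3.141, 0.001, 2.015]
contact_force: [1.0, -0.4, -1.1]
finger_gap: 0.338
grasp_force: 60.0
```

Run:
```python
from h import *
to(.475,-.285,.1025,2.016)
```

```text
tool d [ 0.0011  0.0006  0.0006 -0.0013] q6 -1.11 yaw 2.015 t 12.57
```

Request:
nudge_tcp(offsets=[[[0.001, 0.0005, 0.001], 0, 0], [[0.001, 0.0005, 0.001], 0, 0], [[0.001, 0.0005, 0.001], 0, 0]])

```text
time_s: 12.95
position: [0.4751, -0.2856, 0.1025]
eef_rot: [3.141, 0.002, 2.015]
contact_force: [-2.0, -1.7, 6.6]
finger_gap: 0.341
grasp_force: 60.6
```

Request:
nudge_tcp(offsets=[[[0, 0, 0], 0, 0.6], [[0, 0, 0], 0, 1], [[0, 0, 0], 0, 1], [[0, 0, 0], 0, 1], [[0, 0, -0.03], 0, 1], [[0, 0, -0.08], 0, 1], [[0, 0, -0.14], 0, 1], [[0, 0, -0.14], 0, 1], [[0, 0, -0.14], 0, 1]])

```text
time_s: 14.08
position: [0.4744, -0.2846, 0.2414]
eef_rot: [-3.141, -0.0, 2.015]
contact_force: [0.8, -0.5, 0.2]
finger_gap: 1.0
grasp_force: 0.0
```

Run:
```python
from m import *
# post at start pictures: body top of post, refine from current top view
s,t=r.capture("scene"),r.capture("top"); cv2.imwrite("pics/s5.png",s); cv2.imwrite("pics/t5.png",t)
_,a=mask(s,(3,150,90),(14,255,255),(240,215,290,270)); _,b=mask(t,(3,150,90),(14,255,255),(270,215,310,250))
print(tri(cen(a),cen(b)),cv2.boundingRect(a),cv2.boundingRect(b))
i=np.hstack([cv2.resize(s[225:325,230:380][:, :],(400,267)),cv2.resize(t[210:250,265:325],(400,267),interpolation=2)])
j=np.hstack([cv2.resize(s[260:360,310:410],(300,300)),cv2.resize(s[220:265,245:290],(300,300),interpolation=2),np.zeros((300,200,3),np.uint8)])
cv2.imwrite("pics/p1.png",np.vstack([i,j]))
```

```text
(array([ 0.5019577 , -0.0349331 ,  0.06028449]), np.float64(0.0017983392604104722)) (260, 235, 19, 23) (286, 228, 12, 14)
```

View pics/p1.png

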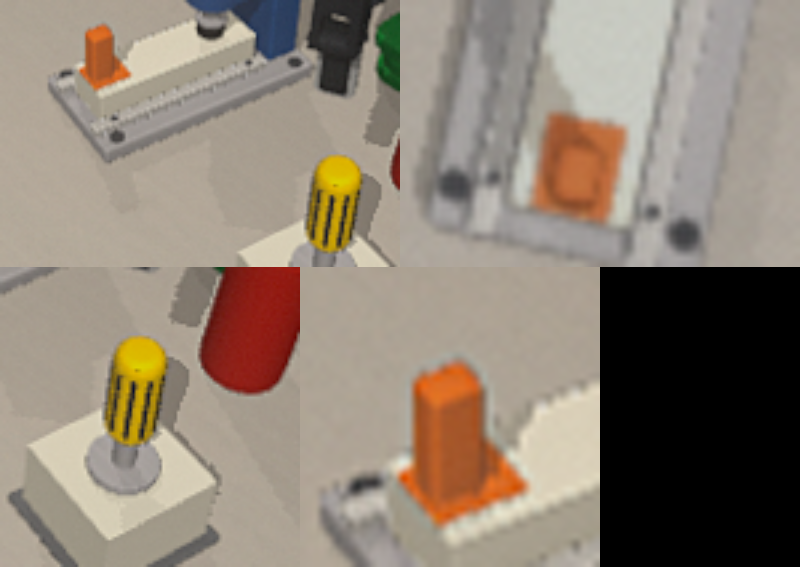

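The driver is upright in its rest. Now the post's top and the block's direction.

Run:
```python
from h import *
T=lambda x,y:(265+(x-400)/6.667-.43,210+y/6.675-.43); S=lambda x,y:(245+(x-300)/6.667-.43,220+(y-267)/6.667-.43)
a,b=S(449,380),T(577,173); print("post top",tri(a,b),onz("top",b,.092),onz("scene",a,.092))
for p,q,z in(((672,0),(632,225),.046),((545,0),(512,205),.046),((755,0),(712,180),.016),((490,0),(470,140),.024),((455,185),(684,235),.016)):
    d=onz("top",T(*p),z)-onz("top",T(*q),z); print(np.arctan2(d[1],d[0]))
fl=np.mean([onz("top",T(*q),.048)[:2] for q in((550,114),(625,127),(608,220),(533,205))],0); print("flange",fl)
```

```text
post top (array([ 0.49859169, -0.03500704,  0.09050017]), np.float64(0.0012213438300665363)) [ 0.49798643 -0.03462302  0.092     ] [ 0.49794963 -0.03669969  0.092     ]
-0.165661466963493
-0.14450981169121277
-0.22701953620781465
-0.12475780737698312
1.3700932283561167
flange [ 0.50369672 -0.03575597]
```

Run:
```python
from h import *
to(.4972,-.0353,.13,2.957)
```

```text
tool d [ 0.2145  0.1281  0.11   -0.9422] q6 -1.11 yaw 2.015 t 14.18
```

Request:
nudge_tcp(offsets=[[[0.05, 0.03, 0], -0.18, 1], [[0.1, 0.06, 0], -0.36, 1], [[0.15, 0.09, 0], -0.54, 1], [[0.2145, 0.128, 0.02], -0.72, 1], [[0.2145, 0.128, 0.07], -0.942, 1], [[0.2145, 0.128, 0.11], -0.942, 1], [[0.2145, 0.128, 0.11], -0.942, 1], [[0.2145, 0.128, 0.11], -0.942, 1]])

```text
time_s: 15.18
position: [0.4984, -0.0365, 0.132]
eef_rot: [-3.141, -0.0, 2.956]
contact_force: [0.4, -0.1, 0.6]
finger_gap: 0.996
grasp_force: 0.0
```

Run:
```python
from h import *
to(.4972,-.0353,.058,2.957)
s=r.capture("scene"); cv2.imwrite("pics/p2.png",cv2.resize(s[160:280,220:380],(800,600),interpolation=2))
```

```text
tool d [ 0.0014  0.001   0.074  -0.0014] q6 -1.60 yaw 2.956 t 15.18
```

View pics/p2.png

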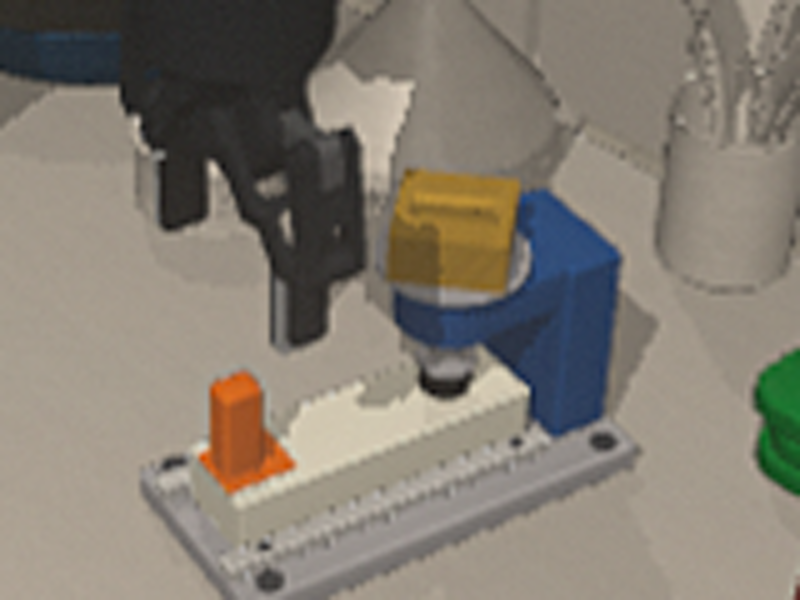

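The open fingers straddle the orange post (237,430), and the foot sits on the block at about (445,380). I descend and grip.

Request:
nudge_tcp(offsets=[[[0.001, 0.001, 0.05], 0, 1], [[0.001, 0.001, 0.07], 0, 1], [[0.001, 0.001, 0.074], 0, 1], [[0.001, 0.001, 0.074], 0, 1], [[0.001, 0.001, 0.074], 0, 0], [[0.001, 0.001, 0.074], 0, 0], [[0.001, 0.001, 0.074], 0, 0], [[0.001, 0.001, 0.074], 0, 0], [[0.001, 0.001, 0.074], 0, 0], [[0.001, 0.001, 0.074], 0, 0]], grip_n=100)

```text
time_s: 16.48
position: [0.4976, -0.0352, 0.0582]
eef_rot: [-3.141, 0.0, 2.956]
contact_force: [-0.4, -0.7, 5.1]
finger_gap: 0.173
grasp_force: 98.0
```

```bash
python3 -c "
from h import *
p,w,o=state();print(p,w,o['contact_force'],o['moment'])"
```

```text
[ 0.49755068 -0.03520822  0.05816951] 2.956459036752497 [-0.39974607 -0.65238273  5.06218858] [-0.09020353  0.19098452 -0.18658216]
```

Request:
nudge_tcp(offsets=[[[0, 0, -0.0008], 0, 0], [[0, 0, -0.0008], 0, 0]])

```text
time_s: 16.73
position: [0.4974, -0.0352, 0.0583]
eef_rot: [-3.141, -0.0, 2.957]
contact_force: [1.6, -1.4, -2.9]
finger_gap: 0.17
grasp_force: 97.4
```

Request:
nudge_tcp(offsets=[[[0.004, 0, 0], 0, 0], [[0.008, 0, 0], 0, 0], [[0.012, 0, 0], 0, 0]])

```text
time_s: 17.1
position: [0.4852, -0.0327, 0.0584]
eef_rot: [-3.142, -0.0, 2.957]
contact_force: [1.4, -1.1, -3.1]
finger_gap: 0.175
grasp_force: 97.4
```

```bash
python3 -c "
from h import *
p,w,o=state();print(p,o['contact_force'],o['moment'])"
```

```text
[ 0.48520437 -0.03271393  0.05844155] [ 1.43274854 -1.10770085 -3.06692512] [-0.03194534 -0.13436042  0.00587986]
```

Request:
nudge_tcp(offsets=[[[0.004, 0, 0], 0, 0], [[0.008, 0, 0], 0, 0], [[0.012, 0, 0], 0, 0]])

```text
time_s: 17.48
position: [0.4735, -0.0306, 0.0585]
eef_rot: [-3.142, -0.0, 2.957]
contact_force: [1.0, 0.2, -3.4]
finger_gap: 0.175
grasp_force: 97.4
```

Request:
nudge_tcp(offsets=[[[0.004, 0, 0.0004], 0, 0], [[0.01, 0, 0.0004], 0, 0]])

```text
time_s: 17.73
position: [0.4641, -0.0289, 0.0582]
eef_rot: [-3.141, 0.001, 2.957]
contact_force: [2.3, -0.8, -2.1]
finger_gap: 0.172
grasp_force: 97.4
```

Request:
nudge_tcp(offsets=[[[0.006, 0, 0], 0, 0], [[0.012, 0, 0], 0, 0]])

```text
time_s: 17.98
position: [0.4515, -0.0265, 0.0581]
eef_rot: [-3.141, -0.0, 2.957]
contact_force: [0.7, -0.8, -0.7]
finger_gap: 0.172
grasp_force: 97.6
```

Request:
nudge_tcp(offsets=[[[0.008, 0, 0], 0, 0], [[0.016, 0, 0], 0, 0], [[0.024, 0, 0], 0, 0], [[0.024, 0, 0], 0, 0]])

```text
time_s: 18.48
position: [0.4267, -0.0218, 0.0581]
eef_rot: [-3.142, -0.003, 2.957]
contact_force: [-4.0, 1.0, 5.2]
finger_gap: 0.173
grasp_force: 98.7
```

Request:
nudge_tcp(offsets=[[[0.006, 0, 0], 0, 0], [[0.012, 0, 0], 0, 0]])

```text
time_s: 18.73
position: [0.417, -0.0201, 0.0581]
eef_rot: [-3.141, 0.001, 2.957]
contact_force: [0.8, 0.5, -0.7]
finger_gap: 0.168
grasp_force: 97.9
```

Request:
nudge_tcp(offsets=[[[0, 0, -0.02], 0, 0], [[0, 0, -0.05], 0, 0], [[0, 0, -0.1], 0, 0], [[0, 0, -0.1], 0, 0]], grip_n=110)

```text
time_s: 19.23
position: [0.4189, -0.0204, 0.1607]
eef_rot: [-3.141, 0.006, 2.957]
contact_force: [1.2, 0.1, -3.1]
finger_gap: 0.172
grasp_force: 107.4
```

Run:
```python
from m import *
p,w,o=state(); print(p,o['contact_force'],o['moment']); to(.4439,.337,.16,1.63)
t=r.capture("top"); _,c=mask(t,(50,100,40),(80,255,255),(100,200,220,310))
x=cv2.minAreaRect(c); print(x,[onz("top",q,.014)[:2].round(3) for q in cv2.boxPoints(x)],onz("top",cen(c),.014))
```

```text
[ 0.41889596 -0.02040384  0.16074091] [ 1.22471741  0.12454952 -3.08898587] [ 0.0827911   0.15296968 -0.005295  ]
tool d [4.100e-02 3.559e-01 7.000e-04 1.327e+00] q6 -1.60 yaw 2.957 t 19.23
((160.89535522460938, 256.8841857910156), (66.66669464111328, 71.9824447631836), 87.70938873291016) [array([0.523, 0.37 ]), array([0.533, 0.195]), array([0.374, 0.183]), array([0.364, 0.355])] [0.44754267 0.27417172 0.014     ]
```

Request:
nudge_tcp(offsets=[[[0.005, 0.05, 0], 0.1, 0], [[0.01, 0.1, 0], 0.25, 0], [[0.015, 0.15, 0], 0.4, 0], [[0.02, 0.2, 0], 0.58, 0], [[0.025, 0.25, 0], 0.76, 0], [[0.03, 0.3, 0], 0.94, 0], [[0.041, 0.357, 0], 1.12, 0], [[0.041, 0.357, 0], 1.327, 0], [[0.041, 0.357, 0], 1.327, 0], [[0.041, 0.357, 0], 1.327, 0], [[0.041, 0.357, 0], 1.327, 0]])

```text
time_s: 20.65
position: [0.4419, 0.3375, 0.1576]
eef_rot: [-3.141, 0.001, 1.631]
contact_force: [-0.3, 0.3, -2.3]
finger_gap: 0.17
grasp_force: 108.0
```

Run:
```python
from m import *
to(.444,.338,.06,1.636)
s=r.capture("scene");t=r.capture("top");cv2.imwrite("pics/s7.png",s);cv2.imwrite("pics/t7.png",t)
p,w,o=state(); x=np.array([np.cos(w),np.sin(w)])
print(p)
# block far-end bottom level check: whitest blob of block in scene: end corners in image vs. expected
y=np.array([x[1],-x[0]])
for n,(a,b,c) in {"far top L":(-.138,.022,-.012),"far top R":(-.138,-.022,-.012),"far bot L":(-.138,.022,-.042),"far bot R":(-.138,-.022,-.042)}.items():
    P=np.r_[p[:2]+a*x+b*y,p[2]+c]; print(n,proj("scene",P).round(1))
```

```text
tool d [ 0.0004  0.0021  0.0976 -0.0053] q6 0.47 yaw 1.631 t 20.65
[0.44220755 0.3377593  0.15805089]
far top L [190.3 173.2]
far top R [174.4 180.6]
far bot L [191.8 184.2]
far bot R [176.1 191.7]
```

Run:
```python
from m import *
s=cv2.imread("pics/s7.png"); g=cv2.cvtColor(s,cv2.COLOR_BGR2HSV)
m=cv2.inRange(g,(15,8,150),(50,70,255)); z=np.zeros_like(m); z[140:225,110:215]=m[140:225,110:215]
for c in cv2.findContours(z,0,1)[0]:
    if cv2.contourArea(c)>60: print(cv2.boundingRect(c),cv2.approxPolyDP(c,3,True)[:,0].tolist())
print(g[182,183],g[175,175],g[165,165])
```

```text
(110, 177, 29, 24) [[138, 177], [115, 187], [115, 182], [110, 182], [110, 200]]
(194, 169, 21, 21) [[194, 177], [214, 189], [212, 180], [209, 185], [200, 174], [205, 169], [213, 172], [205, 169]]
(129, 154, 61, 38) [[129, 165], [141, 175], [147, 170], [176, 191], [174, 182], [189, 175], [158, 154], [160, 157], [151, 162], [142, 157]]
[ 23  37 139] [ 21  40 204] [ 22  40 190]
```

The block hangs level: its far corners at (176,191) and (189,175) match the projection to within 2 px. Lowering onto the lid.

Request:
nudge_tcp(offsets=[[[0, 0.002, 0.05], 0, 0], [[0, 0.002, 0.08], 0, 0], [[0, 0.002, 0.095], 0, 0], [[0, 0.002, 0.098], 0, 0], [[0, 0.002, 0.099], 0, 0], [[0, 0.002, 0.099], 0, 0]])

```text
time_s: 21.5
position: [0.4449, 0.3391, 0.0602]
eef_rot: [3.14, -0.001, 1.63]
contact_force: [-0.0, 0.5, -2.8]
finger_gap: 0.169
grasp_force: 107.9
```

Request:
nudge_tcp(offsets=[[[0, 0, 0.0015], 0, 0], [[0, 0, 0.003], 0, 0], [[0, 0, 0.003], 0, 0]])

```text
time_s: 21.88
position: [0.4442, 0.3387, 0.0562]
eef_rot: [3.141, -0.0, 1.63]
contact_force: [-0.1, -0.4, -2.7]
finger_gap: 0.167
grasp_force: 108.3
```

Request:
nudge_tcp(offsets=[[[0, 0, 0.001], 0, 0], [[0, 0, 0.001], 0, 0], [[0, 0, 0.001], 0, 0]])

```text
time_s: 22.25
position: [0.4443, 0.3387, 0.0562]
eef_rot: [3.141, -0.0, 1.63]
contact_force: [-2.1, -1.3, 8.8]
finger_gap: 0.168
grasp_force: 110.0
```

```bash
python3 -c "
from h import *
p,w,o=state();print(p,o['contact_force'],o['moment'])"
```

```text
[0.44429578 0.33869741 0.0561616 ] [-2.05076864 -1.27041486  8.82724488] [-0.23124648  0.41762378  0.02336478]
```

Request:
nudge_tcp(offsets=[[[0, 0, -0.0007], 0, 0], [[0, 0, -0.0007], 0, 0.5], [[0, 0, -0.0007], 0, 1], [[0, 0, -0.0007], 0, 1], [[0, 0, -0.0007], 0, 1], [[0, 0, -0.03], 0, 1], [[0, 0, -0.08], 0, 1], [[0, 0, -0.14], 0, 1], [[0, 0, -0.2], 0, 1], [[0, 0, -0.2], 0, 1], [[0, 0, -0.2], 0, 1], [[0, 0, -0.2], 0, 1]], grip_n=40)

```text
time_s: 23.75
position: [0.4429, 0.3379, 0.2531]
eef_rot: [-3.138, 0.002, 1.63]
contact_force: [-0.1, 0.1, -0.4]
finger_gap: 0.999
grasp_force: 0.0
```

Run:
```python
from m import *
p,w,o=state(); print(p,o['contact_force'])
s=r.capture("scene"); g=cv2.cvtColor(s,cv2.COLOR_BGR2HSV)
# expected block on lid corners vs seen
x=np.array([np.cos(1.63),np.sin(1.63)]);y=np.array([x[1],-x[0]]);h=np.array([.4443,.3387])
for a,b,z in((-.138,-.022,.044),(-.138,.022,.044),(.012,-.022,.044),(-.138,-.022,.014)): print(a,b,z,proj("scene",np.r_[h+a*x+b*y,z]).round(1))
m=cv2.inRange(g,(15,8,130),(50,90,255)); u,v=proj("scene",np.r_[h-.063*x,.044]).astype(int); z=np.zeros_like(m); z[v-40:v+40,u-50:u+45]=m[v-40:v+40,u-50:u+45]
for c in cv2.findContours(z,0,1)[0]:
    if cv2.contourArea(c)>100: print(cv2.approxPolyDP(c,2.5,True)[:,0].tolist())
_,c=mask(s,(22,120,60),(35,255,255),(330,270,380,330)); print("yellow",cen(c),cv2.boundingRect(c))
_,c=mask(s,(0,150,50),(6,255,255),(375,215,425,305)); print("red",cen(c))
cv2.imwrite("pics/s9.png",s)
```

```text
[0.44285479 0.33786803 0.25308521] [-0.08553872  0.07956405 -0.44351669]
-0.138 -0.022 0.044 [180.6 216.2]
-0.138 0.022 0.044 [195.5 208.5]
0.012 -0.022 0.044 [146.7 191.2]
-0.138 -0.022 0.014 [182.2 226.1]
[[120, 233], [120, 238], [155, 236], [135, 219]]
[[214, 218], [178, 238], [214, 238]]
[[147, 192], [150, 201], [180, 224], [196, 218], [194, 208], [161, 185], [166, 191], [158, 196], [149, 190]]
[[171, 185], [182, 186], [214, 207], [214, 173], [203, 162]]
[[120, 193], [140, 175], [181, 159], [120, 159]]
yellow [354.66731141 300.52385558] (345, 283, 21, 37)
red [399.04051045 265.15673176]
```

```bash
python3 -c "
from plant import r
print(r.job_done())"
```

```text
the job is handed in; nothing more can be done
None
```

I did the whole job in the order asked and handed it in at about 24 s: the screw is at about 3.91 rad (0.4 mm past touch, worked out from the driver's height), the driver is upright in its rest, the block dragged at about 1–2 N when drawn out, and it lies flat on the green lid.

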